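# Clamp the catch pan and sift the nuts from the collars

## Task

First tighten the catch pan's clamp: turn its thumbscrew clockwise until its drag clutch first slips, and stop there. Then lift the sieve by its wooden bar, carry it level over the pan with everything still in it, and shake it side to side along its length, still level, until all four small nuts have fallen into the pan and the three large collars remain. Finally set the sieve, with the collars in it, down flat in the middle of the cork mat and let go, leaving the other things on the bench as they are.

Things in the scene. Friction and masses are not known exactly. Their poses are not given: they have to be found in the camera images.
- catch_pan: Fixed open rectangular aluminium pan, 138 x 208 mm outside (x, y), 40 mm high, 4 mm walls and floor. Origin: centre of its underside, on the table. Its y axis is its long axis. A yellow hold-down clamp is built on at its +x side: arm top 75 mm above the table, reaching from 84 to 146 mm along +x from the origin, 22 mm wide.
- thumbscrew_grip (a point): Centre of the clamp's round knurled dark-steel thumbscrew: 36 mm across, 24 mm tall, upright axis, centre 111 mm above the table and 100 mm along the pan's +x axis. Fingertips may go down to 80 mm above the table all round it. Take it at any yaw; it can be let go of and taken again, and stays where it is left. Clockwise from above tightens the clamp.
- thumbscrew (a joint): How far the thumbscrew's drag clutch has slipped, rad, positive clockwise from above. 0 while the clamp screw turns with the knob: 1.2 to 2.4 rad from the start, drag about 0.08 N m. Then the clamp is tight and the knob slips, holding about 0.45 N m as long as it is held (let go, it springs back about 0.1 rad), and this grows as it is turned on. A first slip is about 0.1 to 0.5; over 0.9 is over-run.
- sieve_grip (a point): Centre of the sieve's wooden handle bar, 88 mm above the sieve's underside, over its middle. The bar lies along the sieve's x axis: 14 mm wide (y), 16 mm high, 98 mm free length, an upright at each end. The sieve is a loose steel tray 100 x 140 mm (x, y), walls 34 mm high, 210 to 340 g, under 0.6 kg loaded. z is up.
- sieve_floor (a point): Middle of the top of the sieve's floor, 8 mm above its underside; axes as sieve_grip. The middle 44 mm of its length (y) is plain slippery sheet; both sides have 20 mm square holes up to the end walls. Nuts on the plain part stay there if carried gently (below 1 m/s2) and slide to the holes when shaken along y at more than about 3 m/s2 (such as 50 mm strokes, four a second).
- cork_mat: Fixed flat cork mat on the table, 180 x 220 mm (x, y), 3 mm thick. Origin: centre of its underside.
- nut1_center (a point): Centre of a small steel hex nut, 16 mm across, 9 mm tall, 12 g; starts on the sieve's plain middle. Passes the holes.
- nut2_center (a point): Centre of a small steel hex nut, 16 mm across, 9 mm tall, 12 g; starts on the sieve's plain middle. Passes the holes.
- nut3_center (a point): Centre of a small steel hex nut, 16 mm across, 9 mm tall, 12 g; starts on the sieve's plain middle. Passes the holes.
- nut4_center (a point): Centre of a small steel hex nut, 16 mm across, 9 mm tall, 12 g; starts on the sieve's plain middle. Passes the holes.
- collar1_center (a point): Centre of a large steel spindle collar, a disc 34 mm across, 14 mm tall, about 50 g; starts in the sieve, over its holes, which it cannot pass.
- collar2_center (a point): Centre of a large steel spindle collar, a disc 34 mm across, 14 mm tall, about 50 g; starts in the sieve, over its holes, which it cannot pass.
- collar3_center (a point): Centre of a large steel spindle collar, a disc 34 mm across, 14 mm tall, about 50 g; starts in the sieve, over its holes, which it cannot pass.
- eyewear_front: Bystander: black eyewear front lying flat beyond the pan, 132 x 44 mm, 8 mm high. Origin: on the table, in or near its middle.
- screwdriver: Bystander: screwdriver, 160 mm long, lying at the far left. Origin: on the table, in or near its middle.
- flat_brush: Bystander: brush lying at the far right. Origin: on the table, in or near its middle.
- polish_jar: Bystander: closed amber jar, 56 mm across, 60 mm tall, beyond the pan. Origin: on the table, in or near its middle.
- wax_block: Bystander: brown block of polishing wax, 35 x 60 x 25 mm, near the robot. Origin: on the table, in or near its middle.
- polish_disc: Bystander: grey felt disc, 60 mm across, 18 mm high, near the robot. Origin: on the table, in or near its middle.
Things that resemble listed ones, but are neither listed nor needed, are in the scene too. There is more than one size of the part that bears sieve_grip; the job needs the smaller.

How it is judged:
By the outcome, as a careful person would: the job done as asked, in the order asked, and still so for the second after the job is handed in, with the robot touching nothing.
It also fails if it takes over 72 s, if anything falls off the work surface, if the arm or the gripper's body presses on something with over 40 N, if the wrist force passes 120 N, or if a joint passes its speed limit or range.

## Robot

A 6-joint arm with a two-finger parallel gripper is mounted at the origin on the work surface. World frame = base frame: x ahead of the robot, y to its left, z up, the work surface at z = 0. Lengths are in mm, angles in rad, forces in N, time in s.
With the tool pointing down it reaches from about 350 to 875 mm from the base axis. Payload 4.2 kg.
Tool frame: the origin (TCP) lies between the finger pads; the fingertips stand 14 mm ahead of it and the grasp point (between the pads) lies 5 mm behind it; z points along the fingers, y is the line along which they close (so a half turn about z gives the same grasp; the last joint's range is limited). The gripper opens to 85 mm and grips with 20 to 120 N. Pads are 22 mm wide; open, the fingers measure 114 mm over their backs; the gripper's body (76 mm by 85 mm) begins 54 mm behind the grasp point. The pads swing forward as they close: fully open they stand 13 mm farther back than shut.
Start: joints at [1.415, 0.385, 0.008, 0, -1.194, -0.259], TCP at [251.846, 571.99, 245.312] pointing down, gripper open.
Joint ranges: [-3.14, 3.14], [-1.21, 2.06], [-1.07, 1.41], [-3.16, 2.05], [-2.99, -0.16], [-3.1, 3.1]. Speed limits (rad/s): [2.79, 2.79, 3.14, 3.14, 3.14, 3.14].

## Interface

Orientations are given as a unit quaternion [x, y, z, w].
In Python, from bench import * gives the robot as it stands.
- The arm moves only by the tool carry_out, never from a script. Its argument "motion" is a list of rows, each a list of 7 numbers: the turn, a rotation vector about the tool's x, y, z in rad, then the shift along the tool's x, y, z in mm, then the opening, from -1 (shut) to 1 (fully open), so that 0 is half open. A call has 1 to 5 rows; each row is the pose to reach, as a shift and turn from the pose commanded when the call began, along the tool's axes at that moment; what a row does not reach only later rows make up. A row lasts 1/8 s, in which the tool goes at most 62.5 mm and 10.7 degrees, less where a joint would pass 70% of its speed; a pose out of reach is approached as far as the arm can. A call with a gripper value outside its range is refused whole. The fingers move at their own pace and stop on an object; the grip force is fixed at half the most. Time passes only in rows, so rows that repeat a pose let the fingers close. It gives the time, the measured TCP pose, the force, the opening and the grip force at its end, in the units of the state.
- read_state(): the state, without advancing time (a new reading comes with each control period).
- get_image(name): name is "scene" or "top" or "wrist"; returns a dict with "color" (480x640x3 uint8, blue, green, red), "mtx" (3x3 intrinsics, pixels), "k1" (the pictures are not rectified: a ray, as slopes to the right and down, at radius r is drawn at 1 + k1 r^2 times it, then the intrinsics apply), "position" and "orientation" of the camera in the world. Camera axes: x right, y down, z forward; pixel columns grow to the right and rows downward; lengths in mm; the calibration is good to about 2 mm. A picture is of the moment at which its call begins. There is no depth.
- job_done(): hands the job in; it is judged then, once.
The state is a dict: "clock": time; "joints": joint angles; "joint_vel": joint speeds; "joint_efforts": joint torques, N m; "position": TCP position; "ee_rot": TCP orientation; "contact_force": force on the tool from outside, world axes, zero at the start; "wrist_torque": the same for the moment, N m; "gripper_width": finger opening in mm; "grasp_force": force on a finger pad.
Only numpy, scipy, OpenCV 4.12 (cv2) and the standard library are available. Lean on these libraries where they do the work, as an engineer would, in place of code of your own. Each camera call takes 0.05 s, during which the arm holds its last target. There are 200 camera calls.

## Working session

There is one attempt and no reset: what is moved stays moved. The work goes in short steps, Python scripts to look and compute and a tool call to move; the robot and the scene stay as the last step left them, time stands still between calls to the robot, and variables do not carry over. Pictures are saved under pics/ and viewed, at most 10 in all, crops included, and the job is handed in when it is done.

Besides the shell and the picture viewer there is one more tool, called after ">>>" by a JSON object that holds its "op" and its "data", one argument or row to a line. carry_out: Moves the arm, as the interface text tells. Its arguments: {"type":"object","properties":{"motion":{"type":"array"}},"required":["motion"]}

```bash
mkdir -p pics; cat > h.py <<'E'
from bench import *
import numpy as np, cv2
from scipy.spatial.transform import Rotation as R
def snap(n,f):
    im=get_image(n); cv2.imwrite('pics/'+f+'.png',im['color'])
    np.savez('pics/'+f,**{k:np.array(v) for k,v in im.items()})
def ray(f,u,v):
    d=np.load('pics/'+f+'.npz'); K=d['mtx']; k=float(d['k1'])
    x=(u-K[0,2])/K[0,0]; y=(v-K[1,2])/K[1,1]; s=1.
    for _ in range(20): s=1+k*(x*x+y*y)/s/s
    return d['position'],R.from_quat(d['orientation']).apply([x/s,y/s,1])
def atz(f,u,v,z):
    p,r=ray(f,u,v); return p+r*(z-p[2])/r[2]
def tri(*a):
    A=np.zeros((3,3));b=np.zeros(3)
    for f,u,v in a:
        p,r=ray(f,u,v); r=r/np.linalg.norm(r); M=np.eye(3)-np.outer(r,r); A+=M;b+=M@p
    X=np.linalg.solve(A,b); return X
def proj(f,X):
    d=np.load('pics/'+f+'.npz'); q=R.from_quat(d['orientation']).inv().apply(np.array(X)-d['position'])
    x,y=q[:2]/q[2]; s=1+float(d['k1'])*(x*x+y*y); K=d['mtx']; return K[0,0]*x*s+K[0,2],K[1,1]*y*s+K[1,2]
E
python3 - <<'E'
from h import *
for n in ['scene','top']: 
    snap(n,n+'0'); d=np.load(f'pics/{n}0.npz'); print(d['position'],d['orientation'],d['k1'],d['mtx'][0,0])
print(read_state())
E
```

```text
[ 843.03216417 -623.16791786 1241.43075167] [ 0.9267244   0.24565237 -0.07374095 -0.2745889 ] 0.046623129801685294 566.476701593527
[ 387.41056971  -13.08840348 1141.48899888] [-0.69675346  0.71594752 -0.02374946  0.037279  ] 0.015815264852110957 471.01664937697177
{'clock': 0.1, 'joints': array([ 1.41461898e+00,  3.85496569e-01,  6.73683681e-03, -4.25462367e-04,
       -1.19397854e+00, -2.58612219e-01]), 'joint_vel': array([ 4.37681933e-05, -1.60585016e-03,  4.52595971e-03,  1.74789329e-03,
        1.36751850e-03,  1.32243095e-03]), 'joint_efforts': array([-7.29216517e-04, -3.93321705e+01,  1.88928151e+01,  4.19793606e+00,
       -2.62732741e-03,  1.24106890e-06]), 'position': array([251.65213956, 571.55530018, 244.31210057]), 'ee_rot': array([ 9.78554037e-01, -2.05987897e-01, -1.47761720e-04,  9.79820698e-04]), 'contact_force': array([0.99983582, 0.09324846, 0.23544052]), 'wrist_torque': array([-0.02508922,  0.03729044, -0.02360188]), 'grasp_force': 0.0, 'gripper_width': 85.41737277631482}
```

View pics/top0.png

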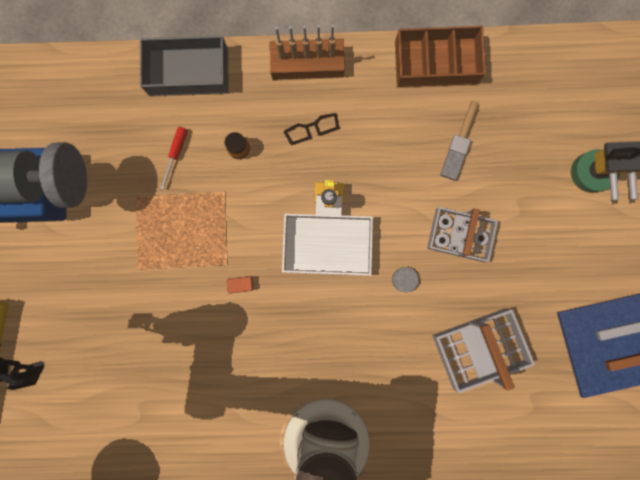

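View pics/scene0.png

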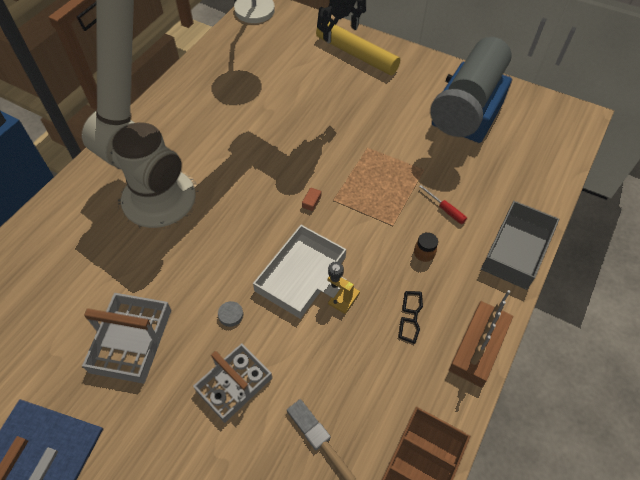

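In the top view, the pan is at (328,244), the thumbscrew at (329,197) and the mat at (182,230). There are two sieve candidates: A at (463,234), smaller and holding collars and nuts, and B at (484,350), larger and without collars. A fits, and I'll confirm it in an enlarged crop.

```bash
python3 - <<'E'
from h import *
a=cv2.imread('pics/top0.png')[185:275,270:510]; b=cv2.imread('pics/scene0.png')[225:425,180:370]
a=cv2.resize(a,None,fx=3.3,fy=3.3,interpolation=2)[:, :792]; b=cv2.resize(b,None,fx=1.5,fy=1.5,interpolation=2)
c=np.zeros((600,800,3),np.uint8); c[:a.shape[0],:a.shape[1]]=a; c[a.shape[0]:a.shape[0]+300,:285]=b[:300]
# second: wider zoom on pan in scene
e=cv2.resize(cv2.imread('pics/scene0.png')[225:325,245:365],None,fx=3,fy=3,interpolation=2); c[297:597,300:660]=e
cv2.imwrite('pics/c1.png',c)
print('screw',tri(('top0',330,197),('scene0',336,269)))
for n,p,z in [('pan TL',(285,214),40),('pan TR',(373,215),40),('pan BR',(372,275),40),('pan BL',(283,273),40),('mat TL',(136,194),3),('mat TR',(226,193),3),('mat BR',(228,268),3),('mat BL',(137,270),3)]: print(n,atz('top0',*p,z).round(1))
print('sieve bar ends',tri(('top0',476,211),('scene0',215,355)),tri(('top0',469,254),('scene0',244,387)))
E
```

```text
screw [561.80720964 -25.21586081 119.86861833]
pan TL [536.1  79.7  40. ]
pan TR [ 527.7 -127.4   40. ]
pan BR [ 387.3 -119.9   40. ]
pan BL [397.4  87.2  40. ]
mat TL [601.1 448.3   3. ]
mat TR [597.2 226.6   3. ]
mat BR [413.4 223.5   3. ]
mat BL [414.6 444.6   3. ]
sieve bar ends [ 490.41980624 -335.36241564  194.97655449] [ 463.07937139 -343.82360434  -16.96362677]
```

View pics/c1.png

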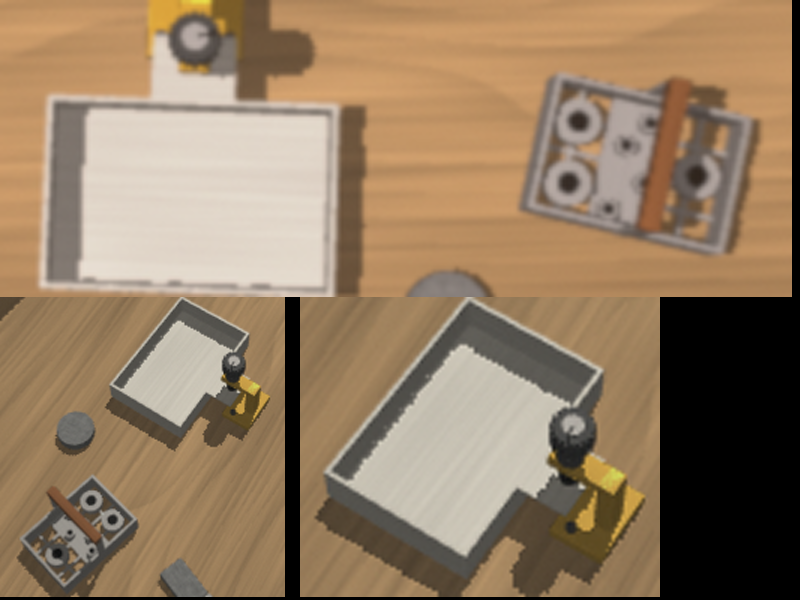

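The crop confirms A: three dark-bored collars, four nuts on the plain middle strip, and a small bar. I paired the bar ends the wrong way round between the two views, so I'll redo that and plan the first move.

```bash
cat >> h.py <<'E'
def yaw(q): x=R.from_quat(q).apply([1,0,0]); return np.arctan2(x[1],x[0])
def delta(T,frm=None):
    s=read_state(); p=s['position'] if frm is None else np.array(frm)
    print('shift',R.from_quat(s['ee_rot']).inv().apply(np.array(T)-p).round(1),'yaw',yaw(s['ee_rot']).round(3))
E
python3 - <<'E'
from h import *
a=tri(('top0',475.5,210),('scene0',243.5,385)); b=tri(('top0',467.5,254.5),('scene0',216.5,354.5))
print(a,b,(a+b)/2,np.arctan2(*(a-b)[1::-1]),np.linalg.norm(a-b))
# rim corners (z 34) of the sieve, top
C=[atz('top0',270+u/3.3,185+v/3.3,34) for u,v in[(557,77),(754,120),(727,250),(523,208)]]
print(np.round(C,1),np.mean(C,0))
delta([562,-25,200],[251.8,572,245.3])
E
```

```text
[ 524.15769786 -349.51579921   95.70837933] [ 430.73678815 -324.36093124   91.47217623] [ 477.447243   -336.93836522   93.59027778] -0.2630255179546118 96.84099943055192
[[ 539.8 -283.1   34. ]
 [ 504.9 -420.3   34. ]
 [ 413.3 -396.1   34. ]
 [ 446.8 -254.6   34. ]] [ 476.19263734 -338.53709873   34.        ]
shift [524.5 421.2  46.2] yaw -0.415
```

>>> {"op": "carry_out", "data": {
  "motion": [
    [0,0,0,48,38,5,1],
    [0,0,0,96,77,9,1],
    [0,0,0,144,115,13,1],
    [0,0,0,192,154,17,1],
    [0,0,0,240,192,21,1]
  ]
}}

```text
clock: 0.72
position: [394.5, 297.6, 224.0]
ee_rot: [0.979, -0.206, -0.0, 0.0]
contact_force: [0.5, 1.0, -0.4]
gripper_width: 85.3
grasp_force: 0.0
```

>>> {"op": "carry_out", "data": {
  "motion": [
    [0,0,0,48,38,5,1],
    [0,0,0,96,77,10,1],
    [0,0,0,144,115,15,1],
    [0,0,0,192,154,20,1],
    [0,0,0,240,192,23,1]
  ]
}}

```text
clock: 1.35
position: [536.8, 25.2, 200.8]
ee_rot: [0.979, -0.206, -0.0, 0.0]
contact_force: [0.8, 0.1, 0.8]
gripper_width: 85.4
grasp_force: 0.0
```

```bash
python3 - <<'E'
from h import *
delta([562,-25,200]); print(read_state()['joints'])
E
```

```text
shift [43.3 35.7  0.8] yaw -0.415
[ 3.48711363e-01  2.74674280e-01 -2.73354549e-01 -1.67725450e-04
 -1.02344281e+00  8.07449433e-01]
```

>>> {"op": "carry_out", "data": {
  "motion": [
    [0,0,0,43,35,0,1],
    [0,0,0,43,35,0,1]
  ]
}}

```text
clock: 1.6
position: [562.3, -25.5, 200.2]
ee_rot: [0.978, -0.209, -0.001, 0.0]
contact_force: [0.2, 0.2, -0.6]
gripper_width: 85.9
grasp_force: 0.0
```

```bash
python3 - <<'E'
from h import *
snap('wrist','w1'); delta([562,-25,104])
print(proj('w1',[562,-25,123]))
E
```

```text
shift [ 0.9  0.7 96.3] yaw -0.418
(np.float64(324.232545861897), np.float64(250.40504561042746))
```

View pics/w1.png

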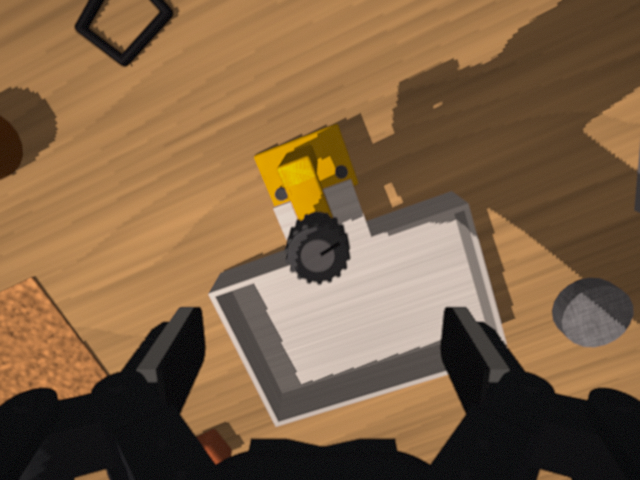

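The knob's top is at (318,251) in the wrist view, about 6 px left of where I predicted. I'll correct for that and check the height.

```bash
python3 - <<'E'
from h import *
k=atz('w1',318,251,123); print(k,atz('top0',329.5,197,123), tri(('w1',318,251),('top0',329.5,197),('scene0',336,268)))
delta([k[0],k[1],104])
E
```

```text
[563.05704827 -21.80187898 123.        ] [559.48224135 -25.43891205 123.        ] [561.59376795 -22.99110535 120.90831165]
shift [ 0.6 -2.6 96.3] yaw -0.418
```

>>> {"op": "carry_out", "data": {
  "motion": [
    [0,0,0,0.0,-2,40,1],
    [0,0,0,0,-2,80,1],
    [0,0,0,0,-2,96,1],
    [0,0,0,0,-2,96,-0.2],
    [0,0,0,0,-2,96,-0.6]
  ]
}}

```text
clock: 2.28
position: [563.6, -19.9, 106.9]
ee_rot: [0.979, -0.205, 0.001, -0.0]
contact_force: [0.5, 0.3, 0.2]
gripper_width: 51.7
grasp_force: 0.0
```

>>> {"op": "carry_out", "data": {
  "motion": [
    [0,0,0,0,0,0,-1],
    [0,0,0,0,0,0,-1],
    [0,0,0,0,0,0,-1]
  ]
}}

```text
clock: 2.65
position: [562.3, -22.2, 107.7]
ee_rot: [0.979, -0.206, 0.0, 0.001]
contact_force: [-1.8, -6.6, 6.2]
gripper_width: 30.5
grasp_force: 58.9
```

```bash
python3 - <<'E'
from h import *
s=read_state(); print(s)
E
```

```text
{'clock': 2.65, 'joints': array([ 0.24977471,  0.41749218, -0.32752656,  0.00322186, -0.82590676,
        0.90444363]), 'joint_vel': array([-0.00053725,  0.00026103, -0.00054588,  0.00045082,  0.00138652,
       -0.0001463 ]), 'joint_efforts': array([ 3.49065430e+00, -3.35094595e+01,  1.51295596e+01,  1.84008412e+00,
        1.14543937e+00, -2.25704204e-02]), 'position': array([562.34451566, -22.15514816, 107.68491145]), 'ee_rot': array([ 9.78610722e-01, -2.05717401e-01,  4.65748647e-04,  1.09070517e-03]), 'contact_force': array([-1.79901777, -6.63893265,  6.16193606]), 'wrist_torque': array([-1.74100892,  0.74177459,  0.01498541]), 'grasp_force': 58.88883590698242, 'gripper_width': 30.454424174814793}
```

>>> {"op": "carry_out", "data": {
  "motion": [
    [0,0,0.15,0,0,0,-1],
    [0,0,0.3,0,0,0,-1],
    [0,0,0.45,0,0,0,-1],
    [0,0,0.6,0,0,0,-1]
  ]
}}

```text
clock: 3.15
position: [562.2, -22.3, 107.7]
ee_rot: [0.873, -0.488, 0.001, 0.001]
contact_force: [-3.1, -6.2, 7.4]
gripper_width: 30.2
grasp_force: 59.0
```

```bash
python3 - <<'E'
from h import *
s=read_state(); print(s['wrist_torque'],s['contact_force'],s['joints'][5],yaw(s['ee_rot']),s['gripper_width'],s['position'])
snap('wrist','w2')
E
```

```text
[-1.85114057  0.8303126   0.07192265] [-3.12232607 -6.22110744  7.37018587] 0.2996945446961531 -1.0191699683745639 30.18151474471897 [562.22925405 -22.31245258 107.69522173]
```

View pics/w2.png

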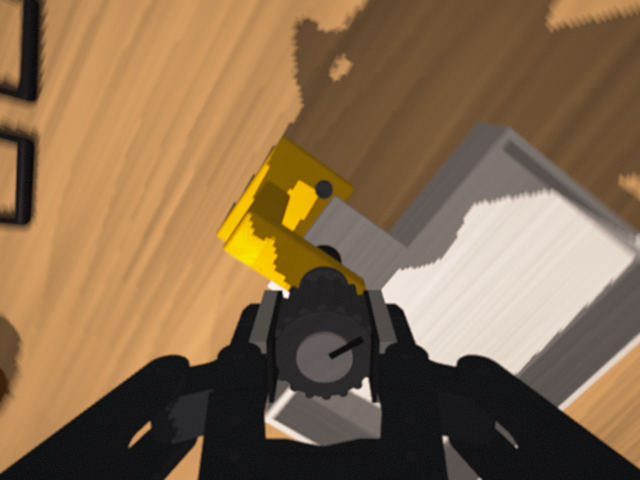

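The pads hold the knob squarely at (325,355), and its index mark turned with the tool. The torque of 0.07 N m is just the screw's drag, so I'll keep turning.

>>> {"op": "carry_out", "data": {
  "motion": [
    [0,0,0.15,0,0,0,-1],
    [0,0,0.3,0,0,0,-1],
    [0,0,0.45,0,0,0,-1],
    [0,0,0.6,0,0,0,-1]
  ]
}}

```text
clock: 3.7
position: [562.1, -22.4, 107.7]
ee_rot: [-0.69, 0.724, -0.001, -0.001]
contact_force: [-2.8, -6.3, 7.5]
gripper_width: 30.1
grasp_force: 59.0
```

```bash
cat > t.py <<'E'
from h import *
s=read_state(); print(s['wrist_torque'],s['contact_force'],s['joints'][5],yaw(s['ee_rot']),s['gripper_width'],s['position'])
E
python3 t.py
```

```text
[-1.85893637  0.86697315  0.08687572] [-2.77679102 -6.34319843  7.51494977] -0.3002965391431457 -1.6192493737704705 30.079771805222546 [562.06466564 -22.40928796 107.6917129 ]
```

Turned 1.2 rad so far. From here I'll use small steps and check the torque after each.

>>> {"op": "carry_out", "data": {
  "motion": [
    [0,0,0.15,0,0,0,-1],
    [0,0,0.15,0,0,0,-1]
  ]
}}

```text
clock: 3.95
position: [562.0, -22.4, 107.7]
ee_rot: [-0.635, 0.772, -0.001, -0.001]
contact_force: [-3.7, -6.4, 7.2]
gripper_width: 30.3
grasp_force: 59.1
```

```bash
python3 t.py
```

```text
[-1.90243529  0.91215594  0.01115231] [-3.69698348 -6.44434554  7.18248989] -0.4464625405502936 -1.7654569154791067 30.330408244510092 [562.02455299 -22.40380184 107.68595461]
```

>>> {"op": "carry_out", "data": {
  "motion": [
    [0,0,0.15,0,0,0,-1],
    [0,0,0.15,0,0,0,-1]
  ]
}}

```text
clock: 4.2
position: [562.0, -22.4, 107.7]
ee_rot: [-0.575, 0.818, -0.001, -0.001]
contact_force: [-2.8, -6.4, 7.2]
gripper_width: 30.4
grasp_force: 59.1
```

```bash
python3 t.py
```

```text
[-1.92651414  0.93011357  0.05244399] [-2.84748905 -6.40526621  7.16976019] -0.5964332503807727 -1.9154298462643216 30.35916268907143 [561.99033345 -22.39030525 107.68765359]
```

>>> {"op": "carry_out", "data": {
  "motion": [
    [0,0,0.15,0,0,0,-1],
    [0,0,0.15,0,0,0,-1]
  ]
}}

```text
clock: 4.45
position: [561.9, -22.4, 107.7]
ee_rot: [-0.512, 0.859, -0.001, -0.001]
contact_force: [-3.2, -7.5, 6.8]
gripper_width: 30.3
grasp_force: 59.1
```

```bash
python3 t.py
```

```text
[-1.8887079   0.92503398  0.06093122] [-3.21973134 -7.46385429  6.81281238] -0.7464333609081821 -2.06543059000769 30.324542223194488 [561.94666567 -22.3627137  107.67475004]
```

>>> {"op": "carry_out", "data": {
  "motion": [
    [0,0,0.15,0,0,0,-1],
    [0,0,0.15,0,0,0,-1]
  ]
}}

```text
clock: 4.7
position: [561.9, -22.4, 107.7]
ee_rot: [-0.447, 0.895, -0.001, -0.001]
contact_force: [-4.4, -6.5, 7.8]
gripper_width: 30.1
grasp_force: 59.1
```

```bash
python3 t.py
```

```text
[-1.9149791   0.95500431  0.00987624] [-4.44921497 -6.50802801  7.79827889] -0.89643533798993 -2.215492115374224 30.08434883090392 [561.91845422 -22.4040985  107.68322266]
```

>>> {"op": "carry_out", "data": {
  "motion": [
    [0,0,0.15,0,0,0,-1],
    [0,0,0.15,0,0,0,-1]
  ]
}}

```text
clock: 4.95
position: [561.9, -22.3, 107.7]
ee_rot: [-0.378, 0.926, -0.001, -0.001]
contact_force: [-3.4, -6.7, 8.1]
gripper_width: 30.4
grasp_force: 59.1
```

```bash
python3 t.py
```

```text
[-1.86800855  1.00840066 -0.00771383] [-3.36865852 -6.69829062  8.06240132] -1.0464097851959222 -2.3653979252073642 30.38914218047954 [561.86208443 -22.3430737  107.6896352 ]
```

>>> {"op": "carry_out", "data": {
  "motion": [
    [0,0,0.15,0,0,0,-1],
    [0,0,0.15,0,0,0,-1]
  ]
}}

```text
clock: 5.2
position: [561.8, -22.3, 107.7]
ee_rot: [-0.308, 0.951, -0.001, -0.001]
contact_force: [-4.0, -5.9, 7.2]
gripper_width: 30.8
grasp_force: 59.2
```

```bash
python3 t.py
```

```text
[-1.77976173  1.03846071  0.10434183] [-3.98517942 -5.91906141  7.20879049] -1.195972487056697 -2.5147955078057387 30.765894835449934 [561.8364816  -22.33391844 107.68054588]
```

>>> {"op": "carry_out", "data": {
  "motion": [
    [0,0,0.15,0,0,0,-1],
    [0,0,0.15,0,0,0,-1]
  ]
}}

```text
clock: 5.45
position: [561.8, -22.3, 107.7]
ee_rot: [-0.237, 0.972, -0.001, -0.001]
contact_force: [-4.2, -5.8, 7.7]
gripper_width: 30.4
grasp_force: 59.2
```

```bash
python3 t.py
```

```text
[-1.76573201  1.07253757  0.37321386] [-4.15147728 -5.81092601  7.68712233] -1.3451388249449963 -2.6635979092219886 30.376091664620827 [561.80730515 -22.28949591 107.6775969 ]
```

>>> {"op": "carry_out", "data": {
  "motion": [
    [0,0,0.12,0,0,0,-1],
    [0,0,0.12,0,0,0,-1]
  ]
}}

```text
clock: 5.7
position: [561.8, -22.3, 107.7]
ee_rot: [-0.178, 0.984, -0.001, -0.001]
contact_force: [-4.6, -5.9, 6.9]
gripper_width: 30.5
grasp_force: 59.1
```

```bash
python3 t.py
```

```text
[-1.76193719  1.13825769  0.41233387] [-4.58334976 -5.87613227  6.92550878] -1.4649367703849818 -2.783361321984591 30.50071492893886 [561.78994842 -22.27164681 107.68373109]
```

>>> {"op": "carry_out", "data": {
  "motion": [
    [0,0,0.12,0,0,0,-1],
    [0,0,0.12,0,0,0,-1]
  ]
}}

```text
clock: 5.95
position: [561.8, -22.3, 107.7]
ee_rot: [-0.119, 0.993, -0.001, -0.001]
contact_force: [-3.7, -6.6, 7.3]
gripper_width: 30.2
grasp_force: 59.1
```

```bash
python3 t.py
```

```text
[-1.80273481  1.12531536  0.39504373] [-3.70392688 -6.62949015  7.34229617] -1.5849275359722623 -2.9033581767130854 30.232365096493726 [561.75316049 -22.27023697 107.66179542]
```

The torque has levelled off at about 0.4 N m over the last 0.24 rad, so the clutch is in its first slip and I'm stopping here. Next I'll let go, rise and head for the sieve.

>>> {"op": "carry_out", "data": {
  "motion": [
    [0,0,0,0,0,0,0.3],
    [0,0,0,0,0,0,1],
    [0,0,0,0,0,0,1],
    [0,0,0,0,0,-30,1],
    [0,0,0,0,0,-82,1]
  ]
}}

```text
clock: 6.58
position: [561.3, -20.4, 186.1]
ee_rot: [-0.118, 0.993, -0.0, -0.003]
contact_force: [1.1, -0.1, -0.3]
gripper_width: 85.9
grasp_force: 0.0
```

>>> {"op": "carry_out", "data": {
  "motion": [
    [0,0,0.1,30,-50,0,1],
    [0,0,0.2,60,-105,0,1],
    [0,0,0.3,90,-160,0,1],
    [0,0,0.4,120,-215,0,1],
    [0,0,0.49,150,-270,0,1]
  ]
}}

```text
clock: 7.2
position: [479.7, -319.2, 187.4]
ee_rot: [0.127, 0.992, -0.0, 0.0]
contact_force: [1.7, 0.2, -0.1]
gripper_width: 85.5
grasp_force: 0.0
```

>>> {"op": "carry_out", "data": {
  "motion": [
    [0,0,0,0,-18,0,1],
    [0,0,0,0,-18,0,1]
  ]
}}

```text
clock: 7.45
position: [475.3, -335.6, 186.9]
ee_rot: [0.127, 0.992, 0.0, -0.0]
contact_force: [0.0, 1.0, -0.1]
gripper_width: 85.3
grasp_force: 0.0
```

```bash
python3 - <<'E'
from h import *
snap('wrist','w3'); delta([477,-337.5,84]); print(read_state()['position'])
print([proj('w3',p) for p in [(477,-337.5,96),(524,-349.5,96),(430.7,-324.4,96)]])
E
```

```text
shift [ -2.1  -2.4 103. ] yaw 2.888
[ 475.62471744 -334.65785286  187.02511083]
[(np.float64(317.6798973958377), np.float64(247.2156764515811)), (np.float64(318.39422374954165), np.float64(321.98942167365243)), (np.float64(319.1866745015295), np.float64(162.9552105615369))]
```

View pics/w3.png

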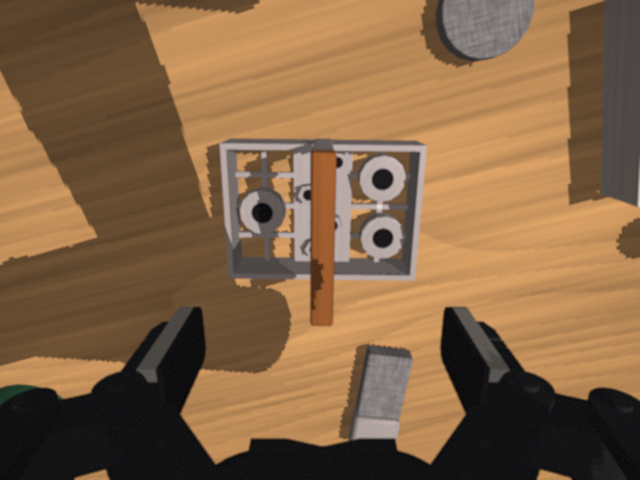

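The wrist view shows the bar running from (325,147) to (321,325), almost vertical in the picture, with all nuts and collars in place. I'll triangulate it and correct the grasp.

```bash
python3 - <<'E'
from h import *
a=atz('w3',325,146,96); b=atz('w3',321,325,96); c=(a+b)/2
print(a,b,c,np.linalg.norm(a-b),np.arctan2(*(b-a)[1::-1]))
print(tri(('w3',321,325),('top0',475.5,210),('scene0',243.5,385)),tri(('w3',325,146),('top0',467.5,254.5),('scene0',216.5,354.5)))
delta([c[0],c[1],84])
E
```

```text
[ 422.83116105 -319.1504933    96.        ] [ 526.41438506 -348.49567419   96.        ] [ 474.62277306 -333.82308375   96.        ] 107.65976006662204 -0.2760666412115743
[ 524.63506234 -349.029791     97.48215988] [ 427.90744755 -322.62220476   86.70383517]
shift [  1.1   0.5 103. ] yaw 2.888
```

>>> {"op": "carry_out", "data": {
  "motion": [
    [0,0,0.015,0,0,50,1],
    [0,0,0.015,0,0,90,1],
    [0,0,0.015,0,0,103,1],
    [0,0,0.015,0,0,103,0],
    [0,0,0.015,0,0,103,-0.5]
  ]
}}

```text
clock: 8.12
position: [477.1, -335.0, 86.1]
ee_rot: [0.133, 0.991, -0.001, 0.002]
contact_force: [0.5, -1.2, 0.6]
gripper_width: 51.7
grasp_force: 0.0
```

>>> {"op": "carry_out", "data": {
  "motion": [
    [0,0,0,0,0,0,-1],
    [0,0,0,0,0,0,-1],
    [0,0,0,0,0,0,-1],
    [0,0,0,0,0,0,-1]
  ]
}}

```text
clock: 8.62
position: [476.2, -335.4, 85.6]
ee_rot: [0.134, 0.991, -0.0, 0.001]
contact_force: [-1.3, -0.6, 5.5]
gripper_width: 12.9
grasp_force: 59.6
```

```bash
python3 t.py; python3 - <<'E'
from h import *
C=np.mean([atz('top0',*p,40) for p in [(285,214),(373,215),(372,275),(283,273)]],0); print(C)
k=np.array([561.8,-22.3]); print(k-100*np.array([np.cos(-.042),np.sin(-.042)]))
delta([C[0],C[1],150])
E
```

```text
[ 0.12662936  0.1689613  -0.0052108 ] [-1.27428369 -0.58462074  5.54466552] -1.5038014470831584 2.8736841950798167 12.859835477722939 [ 476.19565971 -335.3522051    85.59087604]
[462.1463173  -20.10967021  40.        ]
[461.88818704 -18.10123469]
shift [ 96.9 300.2 -64.8] yaw 2.874
```

The grip is firm: 12.9 mm opening at 60 N. I'll lift gently while lining up with the pan.

>>> {"op": "carry_out", "data": {
  "motion": [
    [0,0,-0.01,0,0,-4,-1],
    [0,0,-0.03,0,0,-12,-1],
    [0,0,-0.06,0,0,-22,-1],
    [0,0,-0.1,0,0,-34,-1],
    [0,0,-0.14,0,0,-46,-1]
  ]
}}

```text
clock: 9.25
position: [475.5, -334.8, 130.9]
ee_rot: [0.063, 0.998, 0.0, -0.0]
contact_force: [0.7, 0.4, -3.6]
gripper_width: 12.9
grasp_force: 58.5
```

>>> {"op": "carry_out", "data": {
  "motion": [
    [0,0,-0.04,0,0,-12,-1],
    [0,0,-0.065,0,0,-20,-1],
    [0,0,-0.08,0,0,-24,-1],
    [0,0,-0.085,0,0,-25,-1],
    [0,0,-0.085,0,0,-25,-1]
  ]
}}

```text
clock: 9.88
position: [475.4, -334.8, 154.9]
ee_rot: [0.022, 1.0, 0.0, -0.0]
contact_force: [0.0, 0.7, -3.8]
gripper_width: 13.1
grasp_force: 58.5
```

```bash
python3 t.py; python3 -c "
from h import *
delta([462,-19,155]);snap('wrist','w4')"
```

```text
[-0.05913401  0.03953368 -0.04397766] [ 0.01755399  0.67617228 -3.82578301] -1.2787972533440717 3.0982782683808883 13.072754039578667 [ 475.38757787 -334.79587017  154.93746349]
shift [2.700e+01 3.149e+02 1.000e-01] yaw 3.098
```

View pics/w4.png

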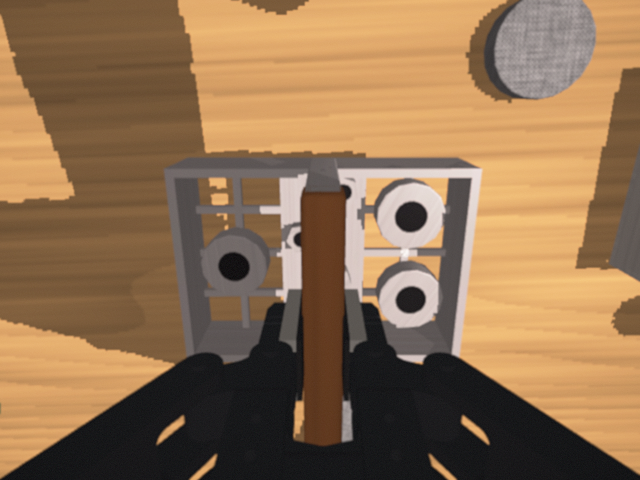

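The sieve hangs level with everything still in it: collars at (235,265), (410,215) and (410,298), and nuts on the plain strip. Now I'll carry it over the pan.

>>> {"op": "carry_out", "data": {
  "motion": [
    [0,0,0,0.4,5,0,-1],
    [0,0,0,1.3,15,0,-1],
    [0,0,0,2.6,30,0,-1],
    [0,0,0,4.3,50,0,-1],
    [0,0,0,6.4,75,0,-1]
  ]
}}

```text
clock: 10.55
position: [472.3, -258.1, 155.4]
ee_rot: [0.022, 1.0, 0.0, 0.0]
contact_force: [0.8, -0.7, -3.9]
gripper_width: 13.1
grasp_force: 58.5
```

>>> {"op": "carry_out", "data": {
  "motion": [
    [0,0,0,2.6,30,0,-1],
    [0,0,0,5.6,65,0,-1],
    [0,0,0,8.7,101,0,-1],
    [0,0,0,11.7,136,0,-1],
    [0,0,0,14.2,166,0,-1]
  ]
}}

```text
clock: 11.18
position: [464.9, -91.0, 155.6]
ee_rot: [0.021, 1.0, 0.0, 0.0]
contact_force: [0.9, 0.0, -5.1]
gripper_width: 12.7
grasp_force: 58.6
```

>>> {"op": "carry_out", "data": {
  "motion": [
    [0,0,0,2.1,25,0,-1],
    [0,0,0,3.9,45,0,-1],
    [0,0,0,5.1,60,0,-1],
    [0,0,0,6,70,0,-1],
    [0,0,0,6.4,74,0,-1]
  ]
}}

```text
clock: 11.8
position: [462.1, -18.5, 155.4]
ee_rot: [0.021, 1.0, -0.0, 0.0]
contact_force: [-0.6, 1.4, -4.5]
gripper_width: 13.1
grasp_force: 58.6
```

>>> {"op": "carry_out", "data": {
  "motion": [
    [0,0,0,0,0,4,-1],
    [0,0,0,0,0,12,-1],
    [0,0,0,0,0,20,-1],
    [0,0,0,0,0,24,-1],
    [0,0,0,0,0,25,-1]
  ]
}}

```text
clock: 12.42
position: [462.1, -19.2, 129.8]
ee_rot: [0.022, 1.0, -0.0, -0.0]
contact_force: [-0.7, -0.0, -4.3]
gripper_width: 12.9
grasp_force: 58.6
```

```bash
python3 t.py; python3 - <<'E'
from h import *
snap('wrist','w5'); snap('top','top1')
delta([462,-19,129])
a=cv2.imread('pics/w5.png')[100:480]; b=cv2.resize(cv2.imread('pics/top1.png')[180:300,250:400],None,fx=2,fy=2)
c=np.zeros((600,640,3),np.uint8); c[:380]=a; c[360:600,:300]=b; b=cv2.imread('pics/top1.png'); cv2.imwrite('pics/c2.png',c)
E
```

```text
[-0.01576585  0.0370808  -0.0076602 ] [-0.66005238 -0.01363516 -4.34027823] -1.9254842120440314 3.098146200982421 12.905073599400243 [462.0893497  -19.24660826 129.83329309]
shift [0.3 0.1 1.2] yaw 3.098
```

View pics/c2.png

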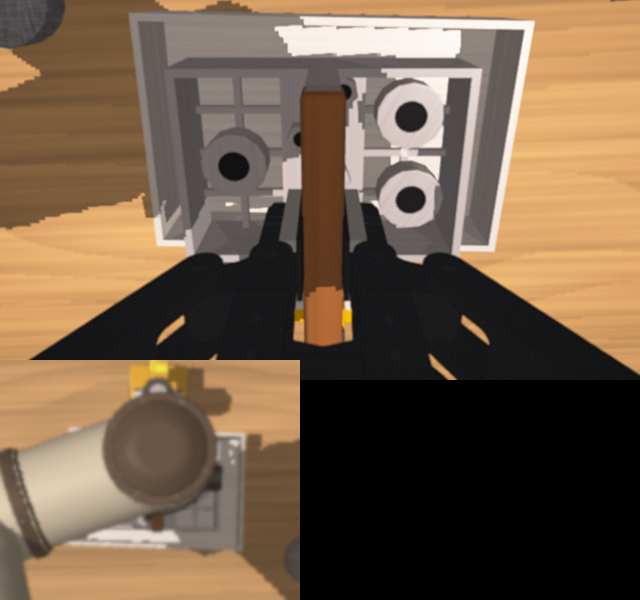

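The sieve is centred over the pan with everything still in it (collars at (235,160), (410,115) and (410,198) in the crop). Starting to shake.

>>> {"op": "carry_out", "data": {
  "motion": [
    [0,0,0,0,20,0,-1],
    [0,0,0,0,20,0,-1],
    [0,0,0,0,-20,0,-1],
    [0,0,0,0,-20,0,-1],
    [0,0,0,0,20,0,-1]
  ]
}}

```text
clock: 13.15
position: [462.9, -0.5, 130.3]
ee_rot: [0.024, 1.0, -0.0, -0.0]
contact_force: [0.7, 0.1, -3.6]
gripper_width: 13.2
grasp_force: 59.4
```

>>> {"op": "carry_out", "data": {
  "motion": [
    [0,0,0,0,0,0,-1],
    [0,0,0,0,-40,0,-1],
    [0,0,0,0,-40,0,-1],
    [0,0,0,0,0,0,-1],
    [0,0,0,0,0,0,-1]
  ]
}}

```text
clock: 13.78
position: [463.8, 2.6, 130.7]
ee_rot: [0.02, 1.0, 0.0, 0.001]
contact_force: [0.6, -0.3, -4.2]
gripper_width: 13.2
grasp_force: 59.8
```

>>> {"op": "carry_out", "data": {
  "motion": [
    [0,0,0,0,-40,0,-1],
    [0,0,0,0,-40,0,-1],
    [0,0,0,0,0,0,-1],
    [0,0,0,0,0,0,-1],
    [0,0,0,0,-20,0,-1]
  ]
}}

```text
clock: 14.4
position: [462.5, -18.3, 130.5]
ee_rot: [0.02, 1.0, 0.0, 0.0]
contact_force: [-0.3, -0.2, -4.7]
gripper_width: 12.5
grasp_force: 59.9
```

>>> {"op": "carry_out", "data": {
  "motion": [
    [0,0,0,0,0,0,-1],
    [0,0,0,0,0,0,-1]
  ]
}}

```text
clock: 14.65
position: [462.2, -19.1, 130.3]
ee_rot: [0.022, 1.0, 0.0, 0.0]
contact_force: [0.5, 0.4, -4.4]
gripper_width: 13.1
grasp_force: 59.9
```

```bash
python3 t.py; python3 - <<'E'
from h import *
snap('wrist','w6'); snap('scene','s6')
a=cv2.imread('pics/w6.png')[100:480]; b=cv2.resize(cv2.imread('pics/s6.png')[200:340,220:380],None,fx=1.6,fy=1.6)
c=np.zeros((600,640,3),np.uint8); c[:380]=a; c[376:600,:256]=b; cv2.imwrite('pics/c3.png',c)
E
```

```text
[ 0.02206444  0.07476636 -0.0321561 ] [ 0.54126164  0.37826254 -4.35227227] -1.9257316270111848 3.097938186635913 13.137205533451073 [462.24745844 -19.1055361  130.32526822]
```

View pics/c3.png

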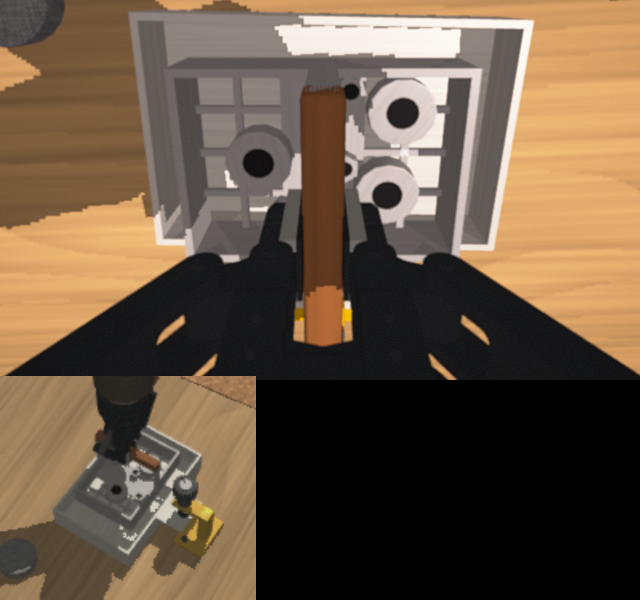

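The nuts have shifted but are still on the plain strip (one at (350,90), another partly hidden at (345,165)). I'll use full 50 mm strokes.

>>> {"op": "carry_out", "data": {
  "motion": [
    [0,0,0,0,25,0,-1],
    [0,0,0,0,25,0,-1],
    [0,0,0,0,-25,0,-1],
    [0,0,0,0,-25,0,-1],
    [0,0,0,0,25,0,-1]
  ]
}}

```text
clock: 15.38
position: [463.1, 4.1, 130.2]
ee_rot: [0.025, 1.0, -0.0, -0.0]
contact_force: [1.8, 0.6, -4.2]
gripper_width: 12.9
grasp_force: 60.0
```

>>> {"op": "carry_out", "data": {
  "motion": [
    [0,0,0,0,0,0,-1],
    [0,0,0,0,-50,0,-1],
    [0,0,0,0,-50,0,-1],
    [0,0,0,0,0,0,-1],
    [0,0,0,0,0,0,-1]
  ]
}}

```text
clock: 16.0
position: [464.1, 8.0, 130.6]
ee_rot: [0.02, 1.0, 0.0, 0.001]
contact_force: [0.4, 1.0, -4.0]
gripper_width: 12.7
grasp_force: 60.1
```

>>> {"op": "carry_out", "data": {
  "motion": [
    [0,0,0,0,-50,0,-1],
    [0,0,0,0,-50,0,-1],
    [0,0,0,0,0,0,-1],
    [0,0,0,0,0,0,-1],
    [0,0,0,0,-50,0,-1]
  ]
}}

```text
clock: 16.62
position: [462.3, -42.3, 130.7]
ee_rot: [0.018, 1.0, 0.0, 0.001]
contact_force: [1.3, -0.6, -3.1]
gripper_width: 12.8
grasp_force: 60.3
```

>>> {"op": "carry_out", "data": {
  "motion": [
    [0,0,0,0,50,0,-1],
    [0,0,0,0,0,0,-1],
    [0,0,0,0,50,0,-1],
    [0,0,0,0,0,0,-1],
    [0,0,0,0,50,0,-1]
  ]
}}

```text
clock: 17.25
position: [462.1, -0.2, 129.8]
ee_rot: [0.028, 1.0, -0.001, -0.001]
contact_force: [1.1, 0.0, -3.7]
gripper_width: 13.1
grasp_force: 60.5
```

>>> {"op": "carry_out", "data": {
  "motion": [
    [0,0,0,0,-50,0,-1],
    [0,0,0,0,0,0,-1],
    [0,0,0,0,-50,0,-1],
    [0,0,0,0,0,0,-1],
    [0,0,0,0,-25,0,-1]
  ]
}}

```text
clock: 17.88
position: [463.4, -17.0, 130.7]
ee_rot: [0.019, 1.0, 0.0, 0.001]
contact_force: [0.9, -0.4, -3.8]
gripper_width: 12.7
grasp_force: 60.7
```

```bash
python3 t.py; cat > wt.py <<'E'
from h import *
f=[]
for i in range(12): get_image('wrist'); f.append(read_state()['contact_force'][2])
print(np.mean(f),np.std(f)); print(read_state()['clock'])
E
python3 wt.py
```

```text
[ 0.04292173 -0.03317234 -0.01528949] [ 0.93421935 -0.42578742 -3.81089966] -1.9242469347824833 3.103372505716789 12.656831527062215 [463.37295681 -16.98587565 130.6712067 ]
-3.3917733561807 0.4019432665839345
18.475
```

The weight has dropped about 0.5 N, which matches four nuts (0.47 N). I'll do one more round, then look.

>>> {"op": "carry_out", "data": {
  "motion": [
    [0,0,0,0,25,0,-1],
    [0,0,0,0,25,0,-1],
    [0,0,0,0,-25,0,-1],
    [0,0,0,0,-25,0,-1],
    [0,0,0,0,25,0,-1]
  ]
}}

```text
clock: 19.1
position: [463.0, 4.0, 130.1]
ee_rot: [0.025, 1.0, -0.0, -0.0]
contact_force: [1.2, 0.7, -4.0]
gripper_width: 12.5
grasp_force: 60.7
```

>>> {"op": "carry_out", "data": {
  "motion": [
    [0,0,0,0,-50,0,-1],
    [0,0,0,0,0,0,-1],
    [0,0,0,0,-50,0,-1],
    [0,0,0,0,0,0,-1],
    [0,0,0,0,-25,0,-1]
  ]
}}

```text
clock: 19.73
position: [463.6, -16.5, 130.7]
ee_rot: [0.019, 1.0, 0.0, 0.001]
contact_force: [0.2, 0.7, -3.6]
gripper_width: 12.8
grasp_force: 60.8
```

>>> {"op": "carry_out", "data": {
  "motion": [
    [0,0,0,0,0,0,-1],
    [0,0,0,0,0,0,-1]
  ]
}}

```text
clock: 19.98
position: [462.3, -19.0, 130.3]
ee_rot: [0.022, 1.0, 0.0, 0.0]
contact_force: [0.2, -0.2, -2.8]
gripper_width: 13.0
grasp_force: 60.8
```

```bash
python3 wt.py; python3 - <<'E'
from h import *
for n in['wrist','scene']: snap(n,n+'7')
a=cv2.imread('pics/wrist7.png')[120:400,130:520]; b=cv2.imread('pics/scene7.png')[215:325,240:355]
a=cv2.resize(a,None,fx=1.2,fy=1.2); b=cv2.resize(b,None,fx=2.6,fy=2.6,interpolation=2)
w0=cv2.resize(cv2.imread('pics/w5.png')[120:400,130:520],None,fx=.75,fy=.75)
c=np.zeros((600,800,3),np.uint8); c[:a.shape[0],:a.shape[1]]=a; c[:b.shape[0],480:480+b.shape[1]]=b; c[345:345+w0.shape[0],:w0.shape[1]]=w0
cv2.imwrite('pics/c4.png',c); cv2.imwrite('pics/c4.png',c)
E
```

```text
-3.4214252197398287 0.3495928443821628
20.575
```

View pics/c4.png

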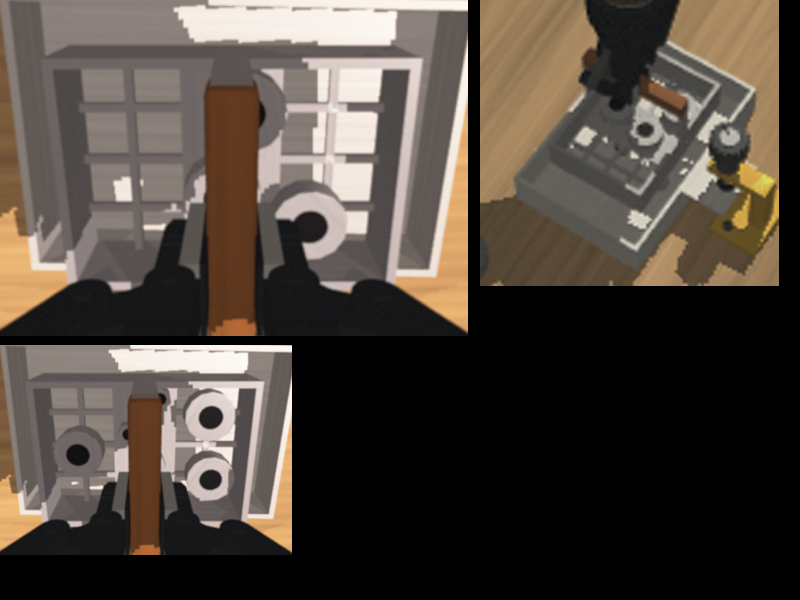

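I see three collars (at (310,225), (265,110) and (195,185), the last two partly behind the bar) and no nuts in the sieve. The bar could still hide one, so I'll carry the sieve gently to just above the mat and count the nuts in the cleared pan from the top camera by code.

>>> {"op": "carry_out", "data": {
  "motion": [
    [0,0,0,0,0,-4,-1],
    [0,0,0,0,0,-12,-1],
    [0,0,0,0,0,-20,-1],
    [0,0,0,0,0,-27,-1],
    [0,0,0,0,0,-30,-1]
  ]
}}

```text
clock: 21.3
position: [462.5, -19.0, 161.1]
ee_rot: [0.022, 1.0, 0.0, 0.001]
contact_force: [-0.3, -0.2, -3.3]
gripper_width: 12.8
grasp_force: 60.8
```

>>> {"op": "carry_out", "data": {
  "motion": [
    [0,0,0,-0.4,5,0,-1],
    [0,0,0,-1.2,15,0,-1],
    [0,0,0,-2.4,30,0,-1],
    [0,0,0,-4.1,50,0,-1],
    [0,0,0,-6.1,75,0,-1]
  ]
}}

```text
clock: 21.92
position: [471.6, 57.0, 160.1]
ee_rot: [0.022, 1.0, -0.0, -0.0]
contact_force: [1.2, 0.2, -3.6]
gripper_width: 12.6
grasp_force: 60.8
```

>>> {"op": "carry_out", "data": {
  "motion": [
    [0,0,0,-2.4,30,0,-1],
    [0,0,0,-5.3,65,0,-1],
    [0,0,0,-8.4,103,0,-1],
    [0,0,0,-11.5,141,0,-1],
    [0,0,0,-14.3,176,0,-1]
  ]
}}

```text
clock: 22.55
position: [493.2, 233.3, 160.0]
ee_rot: [0.021, 1.0, -0.0, -0.0]
contact_force: [-0.1, -0.1, -3.7]
gripper_width: 12.7
grasp_force: 60.8
```

>>> {"op": "carry_out", "data": {
  "motion": [
    [0,0,0,-2.4,30,0,-1],
    [0,0,0,-4.5,55,0,-1],
    [0,0,0,-6.1,75,0,-1],
    [0,0,0,-7.3,90,0,-1],
    [0,0,0,-8.6,105,0,-1]
  ]
}}

```text
clock: 23.18
position: [506.6, 335.8, 160.2]
ee_rot: [0.022, 1.0, -0.0, -0.0]
contact_force: [0.2, -0.3, -4.4]
gripper_width: 12.6
grasp_force: 60.7
```

>>> {"op": "carry_out", "data": {
  "motion": [
    [0,0,-0.02,0,0,0,-1],
    [0,0,-0.04,0,0,0,-1],
    [0,0,-0.04,0,0,0,-1]
  ]
}}

```text
clock: 23.55
position: [506.5, 334.7, 160.4]
ee_rot: [0.002, 1.0, -0.0, -0.0]
contact_force: [0.7, 0.2, -3.7]
gripper_width: 13.0
grasp_force: 60.8
```

```bash
python3 t.py; python3 - <<'E'
from h import *
snap('top','top8'); snap('scene','s8'); snap('wrist','w8')
delta([506.6,335.7,88])
a=cv2.imread('pics/top0.png').astype(int); b=cv2.imread('pics/top8.png').astype(int)
for nm,f0,f1,box in[('top','top0','top8',(280,212,378,278)),('scene','scene0','s8',(250,225,350,320))]:
    a=cv2.imread(f'pics/{f0}.png').astype(int); b=cv2.imread(f'pics/{f1}.png').astype(int)
    x0,y0,x1,y1=box; d=np.abs(a-b).sum(2)[y0:y1,x0:x1]
    n,l,st,ce=cv2.connectedComponentsWithStats((d>70).astype(np.uint8))
    for i in range(1,n):
        if st[i,4]>5: print(nm,st[i],(ce[i]+[x0,y0]).round(1), atz(f1,*(ce[i]+[x0,y0]),8).round(0))
E
```

```text
[-0.06735955  0.00332341  0.02693516] [ 0.663038    0.17793388 -3.69031763] -2.4246609410363984 3.1379262610121934 13.03133925694359 [506.51954304 334.6654996  160.37598829]
shift [ 0.   0.8 72.5] yaw 3.138
top [  0   0  41  66 884] [295.6 233.4] [492.  58.   8.]
top [54 15  7  6 31] [336.7 229.2] [500. -42.   8.]
top [12 35  2  5  8] [292.6 249.4] [454.  66.   8.]
top [15 35  2  5  7] [295.3 248.9] [455.  59.   8.]
top [43 35 13 13 85] [329.3 253. ] [443. -22.   8.]
scene [   0    0   51   43 1201] [268.6 241.4] [344.  23.   8.]
scene [  53    0   47   57 1034] [334.8 244.7] [498.  99.   8.]
scene [62 20  4  6 18] [313.3 247.7] [454.  63.   8.]
scene [39 38  9 15 82] [292.9 270.2] [443. -21.   8.]
scene [84 43  3  3  6] [334.8 269. ] [533.  35.   8.]
scene [56 57  7  8 39] [308.7 285.8] [500. -40.   8.]
```

Both overhead cameras, intersected at z≈8, agree on nuts at (500,-41) and (454,63) and on a double-size blob at (443,-22). That makes four in the pan. Lowering the sieve onto the mat.

>>> {"op": "carry_out", "data": {
  "motion": [
    [0,0,0,0,0.5,5,-1],
    [0,0,0,0,1,15,-1],
    [0,0,0,0,1,29,-1],
    [0,0,0,0,1,43,-1],
    [0,0,0,0,1,54,-1]
  ]
}}

```text
clock: 24.32
position: [506.2, 336.0, 104.7]
ee_rot: [0.002, 1.0, -0.001, -0.001]
contact_force: [0.4, -0.6, -4.2]
gripper_width: 13.0
grasp_force: 60.8
```

>>> {"op": "carry_out", "data": {
  "motion": [
    [0,0,0,0,0,8,-1],
    [0,0,0,0,0,12,-1],
    [0,0,0,0,0,15,-1],
    [0,0,0,0,0,16,-1],
    [0,0,0,0,0,16,-1]
  ]
}}

```text
clock: 24.95
position: [506.7, 336.5, 90.6]
ee_rot: [0.002, 1.0, 0.0, 0.0]
contact_force: [0.6, -0.5, -3.0]
gripper_width: 13.0
grasp_force: 60.8
```

```bash
python3 t.py; python3 wt.py
```

```text
[-0.07921231  0.01922555  0.02632583] [ 0.5803495  -0.51540429 -2.97056564] -2.426033623630993 3.138458901526876 12.981341565028494 [506.71269171 336.50523637  90.60602301]
-3.5728265922209506 0.5507766743840675
25.55
```

Still hanging. I'll lower it in small steps until the weight comes off.

>>> {"op": "carry_out", "data": {
  "motion": [
    [0,0,0,0,0,1,-1],
    [0,0,0,0,0,2,-1],
    [0,0,0,0,0,2,-1]
  ]
}}

```text
clock: 25.92
position: [506.6, 336.3, 88.7]
ee_rot: [0.002, 1.0, -0.0, 0.0]
contact_force: [-1.4, -0.5, -0.3]
gripper_width: 12.7
grasp_force: 61.3
```

```bash
python3 t.py; python3 wt.py
```

```text
[-0.22108079  0.36962333  0.03101377] [-1.4495692  -0.46236051 -0.27123856] -2.4260671235475337 3.138514442019577 12.674302313479258 [506.5532732  336.34449725  88.69811584]
2.2684457967275535 1.462651648753299
26.525
```

>>> {"op": "carry_out", "data": {
  "motion": [
    [0,0,0,0,0,0,-0.4],
    [0,0,0,0,0,0,0.2],
    [0,0,0,0,0,0,0.6],
    [0,0,0,0,0,0,0.6],
    [0,0,0,0,0,-20,0.6]
  ]
}}

```text
clock: 27.15
position: [505.8, 335.5, 106.8]
ee_rot: [0.002, 1.0, -0.001, -0.001]
contact_force: [-0.4, 0.2, -0.9]
gripper_width: 68.0
grasp_force: 0.0
```

>>> {"op": "carry_out", "data": {
  "motion": [
    [0,0,0,0,0,-40,0.6],
    [0,0,0,0,0,-90,0.6],
    [0,0,0,0,0,-120,0.6],
    [0,0,0,0,0,-120,0.6]
  ]
}}

```text
clock: 27.65
position: [507.7, 337.4, 231.7]
ee_rot: [0.001, 1.0, 0.002, 0.003]
contact_force: [-0.3, 0.0, -0.3]
gripper_width: 68.6
grasp_force: 0.0
```

```bash
python3 t.py; python3 - <<'E'
from h import *
snap('wrist','w9'); im=cv2.imread('pics/w9.png'); h=cv2.cvtColor(im,cv2.COLOR_BGR2HSV)
# bar: reddish brown, saturated, within sieve; cork excluded by hue
m=((h[...,0]<9)&(h[...,1]>130)).astype(np.uint8); n,l,st,ce=cv2.connectedComponentsWithStats(m)
for i in range(1,n):
    if st[i,4]>300: print(st[i],ce[i],atz('w9',*ce[i],99))
print([np.round(proj('w9',p)) for p in [(555,336,99),(458,336,99),(506.6,336,99)]])
E
```

```text
[-0.00563317  0.03585524  0.00345408] [-0.28641505  0.04638209 -0.34659385] -2.4260779984205962 3.1386229036539346 68.59081140549779 [507.71817654 337.38100649 231.70620736]
[ 97   6  71  39 683] [124.29282577  27.67935578] [391.74240775 226.51210341  99.        ]
[ 307  358   45   75 1724] [328.04060325 395.80104408] [649.7622582  343.29450209  99.        ]
[array([318., 285.]), array([317., 145.]), array([317., 219.])]
```

```bash
python3 - <<'E'
from h import *
im=cv2.imread('pics/w9.png'); h=cv2.cvtColor(im,cv2.COLOR_BGR2HSV)
for r in (170,219,265): print(r,[tuple(int(v) for v in h[r,c]) for c in range(290,352,5)])
print([tuple(int(v) for v in h[r,320]) for r in range(110,330,10)])
# sieve rim prediction on the mat vs grey (low saturation) extents
g=(h[...,1]<45).astype(np.uint8); n,l,st,ce=cv2.connectedComponentsWithStats(g)
for i in range(1,n):
    if st[i,4]>800: print(st[i],ce[i])
print([np.round(proj('w9',p)) for p in [(556.6,405.7,37),(456.6,405.7,37),(456.6,265.7,37),(556.6,265.7,37)]])
E
```

```text
170 [(13, 153, 133), (8, 28, 171), (6, 25, 164), (4, 20, 91), (12, 176, 107), (12, 177, 147), (12, 180, 156), (12, 183, 155), (12, 178, 119), (5, 25, 122), (5, 24, 181), (6, 23, 181), (13, 157, 184)]
219 [(13, 141, 217), (11, 74, 131), (5, 22, 127), (9, 25, 175), (9, 94, 114), (12, 177, 143), (12, 181, 152), (12, 182, 151), (10, 74, 148), (4, 20, 90), (9, 21, 84), (5, 24, 178), (7, 24, 177)]
265 [(13, 154, 189), (13, 155, 209), (13, 156, 154), (13, 154, 180), (13, 161, 128), (12, 178, 142), (12, 179, 151), (12, 177, 151), (13, 159, 180), (13, 153, 197), (13, 154, 181), (13, 153, 217), (14, 155, 192)]
[(13, 153, 203), (14, 153, 225), (7, 28, 82), (12, 182, 151), (12, 182, 158), (12, 180, 159), (12, 180, 156), (12, 180, 157), (12, 176, 155), (12, 179, 154), (12, 181, 152), (12, 182, 151), (12, 186, 152), (12, 179, 151), (12, 176, 152), (12, 177, 150), (12, 181, 149), (12, 179, 151), (15, 142, 163), (15, 137, 188), (15, 135, 180), (15, 136, 180)]
[   0   55   41  179 4886] [ 14.41956611 156.03643062]
[  229   130   181   124 11226] [322.67691074 194.93336896]
[    0   299   640   181 40411] [371.09460295 408.51604761]
[array([400., 254.]), array([408., 133.]), array([226., 133.]), array([235., 254.])]
```

The sieve's rim spans columns 229–410 and rows 130–254, within 3 px of the prediction for the mat's middle. It is upright, the gripper is clear, and 27.7 s have been used.

```bash
python3 -c "
from bench import *
print(job_done())"
```

```text
the job is handed in; nothing more can be done
None
```

I handed the job in at about 28 s: the clamp is tightened to its first slip, the cameras place four nuts in the pan (two of them counted from one merged blob), and the sieve is flat in the middle of the cork mat and let go. The three collars were last seen in it just before the carry; I did not check them or the other bench items after set-down, and the hand-in returned no verdict.

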